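Clear the pot and lay the bottle in its display cradle

TASK

Slide the low copper pot along the counter, without lifting or tipping it, from the inlaid ring at the neck end of the wooden cradle into the empty inlaid ring, so that it stands inside that ring. Then lay the stout glass bottle on its side in the cradle, its foot against the stop at the low end and its neck resting in the raised fork, and let go; it is glass, so do not drop it or let it topple. Leave everything else on the counter where it is.

Things in the scene. Friction and masses are not known exactly. Their poses are not given: they have to be found in the camera images.
- pot: Low copper sweets pot with fixed lid, one rigid round piece, about 0.7 kg. Base 124 mm diameter, lid rim 134 mm diameter at 32-36 mm height; lid rises from 43 mm height at radius 45 to 47 mm at radius 10; stem, then a cylindrical knob, 30 mm diameter, from 55 to 82 mm height (top). Origin: centre of underside, z up. It starts in round_start.
- round_start: Dark metal ring inlaid flush in the counter (nothing to bump over), on which the pot stands at the start; inner diameter 147 mm, outer 157 mm. Origin: its centre, on the counter.
- round_free: The other, empty, inlaid ring, same size as round_start: the place for the pot. Inside the ring the 124 mm base of the pot has 11 mm to spare all round. Origin: its centre, on the counter.
- bottle: Stout closed amber glass bottle, paper label, brass cap, about 0.3 kg, round, upright at the start. 130 mm high: straight body 58 mm diameter up to 88 mm, shoulder to 100 mm, neck and cap 28 mm diameter to 130 mm. Centre of mass about 50 mm above the foot. Origin: centre of its foot (underside); z runs from foot to cap. (A taller, slimmer bottle and a squat jar are bystanders.)
- bottle_cap (a point): Centre of the top of the bottle's cap, 130 mm from the foot along the bottle's axis.
- cradle: Fixed wooden cradle, base 170 x 90 x 10 mm, origin centre of underside, +x to the raised neck end. The bottle lies in its x-z plane, rising 20 deg to +x, in a 90 deg V saddle (8-34 mm from its foot, 71 mm wide, edges 6 mm below the bottle axis) and neck fork (106-118 mm, 49 mm wide, top level with the axis), foot on a stop board. Space beside and under the bottle 36-104 mm from its foot is free.
- cradle_foot (a point): Where the centre of the bottle's foot is when it lies home: at (-45, 0, 58) mm in the cradle's frame.
- cradle_cap (a point): Where the centre of the cap's top is when the bottle lies home: at (77, 0, 102) mm in the cradle's frame.
- tall_bottle: Bystander, leave alone: tall slim bottle, 50 mm diameter, 190 mm high, standing at the back left. Origin: centre of underside.
- jam_jar: Bystander, leave alone: squat jar, 62 mm diameter, 62 mm high. Origin: centre of underside.
- tape_dispenser: Bystander, leave alone: tape dispenser, 110 x 50 mm, 71 mm high. Origin: centre of underside, x along its length.
- stapler: Bystander, leave alone: stapler, 125 x 30 mm, 38 mm high. Origin: centre of underside, x along its length.
- calculator: Bystander, leave alone: flat desk calculator, 130 x 80 x 20 mm. Origin: centre of underside.
- pen_cup: Bystander, leave alone: cup with pens, 72 mm diameter, 145 mm high with pens. Origin: centre of underside.
- gift_box: Bystander, leave alone: wrapped box, 160 x 110 x 60 mm. Origin: centre of underside.
- scoop: Bystander, leave alone: steel serving spoon, 200 mm long, lying. Origin: its underside, x along its length.
Not all that is in view belongs to the job. What is shaped like the bottle but red or turquoise is not meant. Leave any green look-alike of the cradle alone.

How it is judged:
On the way, in this order (a step that is already met when the one before it is completed fails the run):
1. the pot stands in the empty ring, released (horizontal distance between pot and round_free below 0.014 m and contact force between the fingers and pot below 0.1 N and linear speed of pot below 0.02 m/s), for 0.2 s.
2. the bottle lies home in the cradle, released (distance between bottle and cradle_foot below 0.015 m and distance between bottle_cap and cradle_cap below 0.015 m and contact force between the fingers and bottle below 0.1 N and linear speed of bottle below 0.02 m/s), for 0.2 s.
At the end, for the whole second after the job is handed in: The pot stands upright inside the ring that was empty (centres within 14 mm), and the bottle lies in the cradle with the centre of its foot and of its cap top each within 15 mm of their home points; both released and at rest (all of step 1 and all of step 2 and angle between pot's own z axis and vertical below 0.05 rad); the robot touches nothing.
It fails at once if the pot is lifted (more than 8 mm) or tipped (more than 0.14 rad) (height (world z) of pot above 0.008 m or angle between pot's own z axis and vertical above 0.14 rad).
It fails at once if the bottle is dropped or topples (faster than 0.4 m/s while not touched by the fingers) (contact force between the fingers and bottle below 0.05 N and linear speed of bottle above 0.4 m/s).
It fails at once if a bystander is moved by more than 25 mm (distance of any of tall_bottle, jam_jar, tape_dispenser, stapler, calculator, pen_cup, gift_box, scoop from where it was at the start of the episode above 0.025 m).
It also fails if it takes over 61 s, if anything falls off the work surface, if the arm or the gripper's body presses on something with over 40 N, if the wrist force passes 120 N, or if a joint passes its speed limit or range.

ROBOT

A 6-joint arm with a two-finger parallel gripper is mounted at the origin on the work surface. World frame = base frame: x ahead of the robot, y to its left, z up, the work surface at z = 0. Lengths are in m, angles in rad, forces in N, time in s.
With the tool pointing down it reaches from about 0.275 to 0.825 m from the base axis. Payload 4.9 kg.
Tool frame: the origin (TCP) lies midway between the tips of the shut fingers; the grasp point (between the pads) lies 19 mm behind it (bot.grip_depth is the distance from the TCP to the grasp point, in m); z points along the fingers, y is the line along which they close (so a half turn about z gives the same grasp; the last joint's range is limited). The gripper opens to 85 mm and grips with 20 to 120 N. Pads are 22 mm wide; open, the fingers measure 114 mm over their backs; the gripper's body (76 mm by 85 mm) begins 54 mm behind the grasp point. The pads swing forward as they close: fully open they stand 13 mm farther back than shut.
Start: joints at [-1.339, 0.326, -0.193, 1.052, 0, 1.437], TCP at [0.197, -0.514, 0.231] pointing down, gripper open.
Joint ranges: [-2.65, 2.65], [-0.97, 1.79], [-1.3, 1.35], [-1.93, 2.1], [-1.47, 1.37], [-3.14, 3.14]. Speed limits (rad/s): [2.57, 2.57, 3.14, 3.14, 3.14, 3.14].

INTERFACE

Orientations are given as a unit quaternion [w, x, y, z].
In Python, from cell import bot gives the robot as it stands. Calls block until the motion is done:
- bot.move_pose(position, orientation): joint-space move of the TCP to a pose.
- bot.move_linear(position, speed=0.15, rotation=None, until_force=None): straight line of the TCP; rotation=None keeps the orientation; speed is the mean speed in m/s. With until_force (N) it stops when the force on the tool has changed by that much, and returns True; else False.
- bot.goto_joints(angles): joint-space move.
- bot.set_gripper(opening, grasp_force=None): opening from 0.0 (shut) to 1.0 (fully open); grasp_force is the grip in N (None keeps the last); returns when the fingers have stopped.
- bot.wait(seconds).
- bot.solve_ik(position, orientation): joint angles nearest the present ones, or None.
- bot.camera(name): name is "scene" or "top"; returns the picture (480x640x3 uint8, red, green, blue); there is no depth.
- bot.calibration(name): a dict with "mtx" (3x3 intrinsics, pixels), "extrinsics" (4x4, takes a point from world to camera coordinates). Camera axes: x right, y down, z forward; pixel columns grow to the right and rows downward; lengths in m; the calibration is good to about 2 mm. A picture is of the moment at which its call begins. calibration takes no time and is no camera call.
A pose or a line that the arm cannot do raises bot.PlanningError and nothing moves.
- bot.close_job(): hands the job in; it is judged then, once.
Trained networks look in the newest picture that a camera, given by its name, has taken for a name from the list of things; names that differ only in an ending like _2 or _b are one class to them, and where a whole thing is asked for, a point or a joint stands for the part that bears it (a point fixed in the world has none). Each returns a list of dicts, best first, with "confidence" (0 to 1); they miss things now and then, are a little off and sometimes report something else, mostly with a low value. They report only what shows in the picture. A call takes as long as a camera call. They do not tell look-alikes from the thing itself.
- bot.search_frame(camera, thing): "bbox" ([left, top, width, height] in pixels, round what is visible of it).
Readings, each from a call of its own:
- bot.read_clock(): time.
- bot.read_joint_positions(): joint angles.
- bot.read_joint_vel(): joint speeds.
- bot.read_joint_efforts(): joint torques, N m.
- bot.read_position(): TCP position.
- bot.read_tool_rot(): TCP orientation.
- bot.read_ft_force(): force on the tool from outside, world axes, zero at the start.
- bot.read_moment(): the same for the moment, N m.
- bot.read_gripper_width(): opening from 0.0 (shut) to 1.0 (fully open).
- bot.read_finger_force(): force on a finger pad.
Only numpy, scipy, OpenCV 4.12 (cv2) and the standard library are available. Lean on these libraries where they do the work, as an engineer would, in place of code of your own. Each camera call takes 0.05 s, during which the arm holds its last target. There are 200 camera calls.

## Working session

There is one attempt and no reset: what is moved stays moved. The work goes in short steps, each a Python script; the robot and the scene stay as the last script left them, time stands still between calls to the robot, and variables do not carry over. Pictures are saved under pics/ and viewed, at most 10 in all, crops included, and the job is handed in when it is done.

```bash
mkdir -p pics; ls; python3 - <<'E'
from cell import bot
import cv2,numpy as np
np.set_printoptions(precision=4,suppress=True)
for c in("scene","top"):
    cv2.imwrite(f"pics/{c}0.png",bot.camera(c)[:,:,::-1])
    k=bot.calibration(c);print(c,k["mtx"],k["extrinsics"])
    for t in("pot","round_start","round_free","bottle","cradle"):
        print(t,[(np.round(d["bbox"]).tolist(),round(d["confidence"],2)) for d in bot.search_frame(c,t)])
print(bot.read_clock(),bot.read_tool_rot())
E
```

```text
pics
scene [[516.2096   0.     319.9018]
 [  0.     516.2096 234.7265]
 [  0.       0.       1.    ]] [[-0.567   0.8237 -0.0051  0.2402]
 [ 0.6268  0.4275 -0.6514 -0.2428]
 [-0.5344 -0.3726 -0.7587  1.5253]
 [ 0.      0.      0.      1.    ]]
pot [([289.0, 258.0, 60.0, 55.0], 0.84), ([162.0, 278.0, 19.0, 16.0], 0.56)]
round_start [([109.0, 225.0, 63.0, 55.0], 0.75), ([282.0, 283.0, 67.0, 33.0], 0.66), ([334.0, 287.0, 88.0, 82.0], 0.39)]
round_free [([165.0, 268.0, 58.0, 23.0], 0.81)]
bottle [([222.0, 172.0, 26.0, 50.0], 0.94), ([280.0, 156.0, 18.0, 47.0], 0.84), ([272.0, 131.0, 19.0, 42.0], 0.72)]
cradle [([333.0, 284.0, 89.0, 85.0], 0.93), ([434.0, 192.0, 76.0, 68.0], 0.63), ([396.0, 360.0, 89.0, 109.0], 0.54)]
top [[443.1824   0.     325.4491]
 [  0.     443.1824 240.5486]
 [  0.       0.       1.    ]] [[ 0.0047 -0.9999 -0.0123  0.0379]
 [-0.997  -0.0037 -0.0777  0.4634]
 [ 0.0777  0.0126 -0.9969  1.0901]
 [ 0.      0.      0.      1.    ]]
pot [([284.0, 187.0, 53.0, 55.0], 0.65)]
round_start [([287.0, 185.0, 52.0, 60.0], 0.69)]
round_free [([408.0, 139.0, 49.0, 37.0], 0.5)]
bottle [([421.0, 308.0, 33.0, 24.0], 0.97), ([396.0, 284.0, 29.0, 26.0], 0.94), ([426.0, 231.0, 34.0, 26.0], 0.79), ([236.0, 271.0, 30.0, 23.0], 0.72)]
cradle [([184.0, 333.0, 70.0, 40.0], 0.62), ([208.0, 183.0, 69.0, 39.0], 0.56)]
0.6 [ 0.      0.9833  0.1819 -0.    ]
```

View pics/scene0.png

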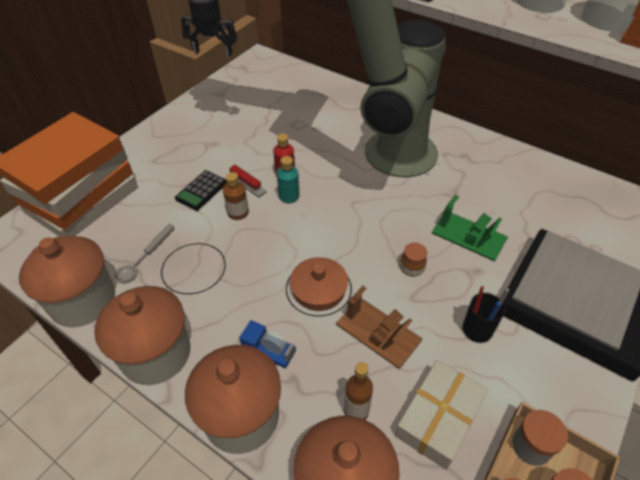

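View pics/top0.png

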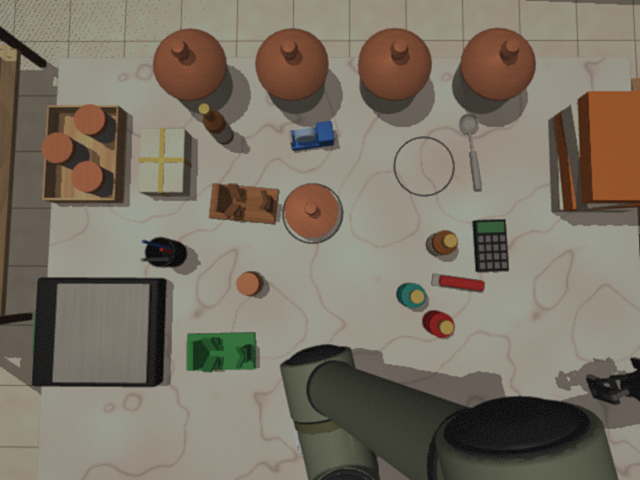

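The scene view shows the brown cradle at (380,328), the pot on its ring at (319,285), the empty ring at (193,268), and the amber labelled bottle at (235,197).

Look-alikes in the scene view (scene pixels unless marked "top"):
- **Bottles:** red (284,155), turquoise (288,180) and tall amber (358,392). I choose the stout amber one at (235,197), top (443,242).
- **Cradles:** green (470,228). I choose the brown one, top (243,203).
- **Pots:** the large ones at the edge. I choose the low one, top (312,212).

```bash
cat > h.py <<'E'
import cv2,numpy as np
from scipy.optimize import least_squares
from cell import bot
np.set_printoptions(precision=4,suppress=True)
K={c:bot.calibration(c) for c in("scene","top")}
def P(c): return K[c]["mtx"]@K[c]["extrinsics"][:3]
def proj(c,X):
    q=np.c_[np.atleast_2d(X),np.ones(len(np.atleast_2d(X)))]@P(c).T; return q[:,:2]/q[:,2:]
def plane(c,uv,z):
    M=P(c); H=np.c_[M[:,:2],M[:,2]*z+M[:,3]]
    return cv2.perspectiveTransform(np.float64(uv).reshape(-1,1,2),np.linalg.inv(H)).reshape(-1,2)
def tri(a,b):
    X=cv2.triangulatePoints(P("scene"),P("top"),np.float64(a).reshape(2,1),np.float64(b).reshape(2,1)); return (X[:3]/X[3]).ravel()
def ortho(c,im,cx,cy,w,h,z,s):  # columns = -y, rows = -x ; s px per m
    M=P(c); H=np.c_[M[:,:2],M[:,2]*z+M[:,3]]
    A=np.array([[0,-1/s,cx+h/2],[-1/s,0,cy+w/2],[0,0,1]])
    return cv2.warpPerspective(im,H@A,(int(w*s),int(h*s)),flags=cv2.INTER_CUBIC|cv2.WARP_INVERSE_MAP)
E
python3 - <<'E'
from h import *
S=cv2.imread("pics/scene0.png");T=cv2.imread("pics/top0.png")
def circ(p):
    f=lambda q:np.hypot(p[:,0]-q[0],p[:,1]-q[1])-q[2]
    r=least_squares(f,[*p.mean(0),.075],loss="soft_l1",f_scale=.002);return r.x,np.abs(r.fun).mean()
for c,im,box in(("top",T,(388,130,74,72)),("scene",S,(158,238,72,60))):
    x,y,w,h=box;g=cv2.cvtColor(im,6)[y:y+h,x:x+w].astype(float)
    v,u=np.nonzero(g<cv2.GaussianBlur(g,(0,0),8)-25)
    p=plane(c,np.c_[u+x,v+y],0);
    for _ in range(4):
        q,e=circ(p);p=p[abs(np.hypot(*(p-q[:2]).T)-q[2])<.008]
    print("free",c,q,e,len(p))
# pot lid rim
for c,im,box in(("top",T,(275,175,75,75)),("scene",S,(282,255,75,62))):
    x,y,w,h=box;hs=cv2.cvtColor(im[y:y+h,x:x+w],40)
    m=((hs[...,0]<14)&(hs[...,1]>110)&(hs[...,2]>60)).astype(np.uint8)
    m=cv2.morphologyEx(m,2,np.ones((3,3)))
    ct=max(cv2.findContours(m,0,1)[0],key=cv2.contourArea).reshape(-1,2)+[x,y]
    p=plane(c,cv2.convexHull(ct.astype(np.int32)).reshape(-1,2),.034);print("pot",c,circ(p))
def big(im,x,y,w,h,W,H): return cv2.resize(im[y:y+h,x:x+w],(W,H),interpolation=2)
a=np.hstack([big(T,200,165,100,75,400,300),big(S,325,275,100,75,400,300)])
b=np.hstack([big(T,410,220,80,60,400,300),big(S,205,160,80,60,400,300)])
cv2.imwrite("pics/comp1.png",np.vstack([a,b]))
E
```

```text
free top [ 0.6582 -0.2112  0.076 ] 0.0013956442798599008 395
free scene [ 0.6584 -0.2123  0.0759] 0.0013100023319361372 299
pot top (array([0.5374, 0.076 , 0.0659]), np.float64(0.0004205220939618496))
pot scene (array([0.5427, 0.0777, 0.0689]), np.float64(0.00244606060091433))
```

View pics/comp1.png

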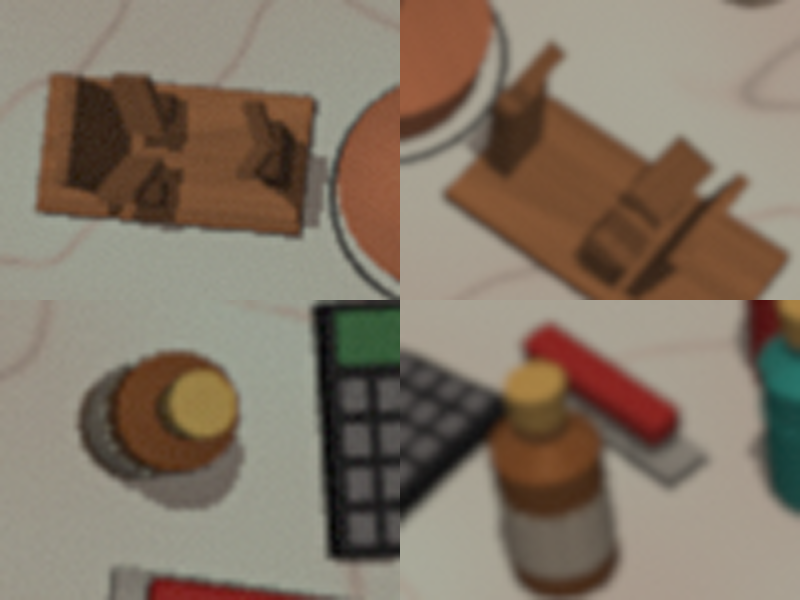

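The crops confirm the choices. The brown cradle's fork end is beside the pot, with top corners at about (212.5,183.8), (278.8,189.3), (275.5,223.8) and (209.5,218). The stout amber bottle has a paper label and a brass cap, at top (450.2,240.2) and scene (231.8,176.6).

```bash
cat >> h.py <<'E'
from scipy.spatial.transform import Rotation as R
def quat(M):
    q=R.from_matrix(M).as_quat(); return np.r_[q[3],q[:3]]
def tool(zax,yax):
    z=np.array(zax,float);z/=np.linalg.norm(z);y=np.array(yax,float);y-=z*(y@z);y/=np.linalg.norm(y)
    return np.c_[np.cross(y,z),y,z]
E
python3 - <<'E'
from h import *
o=-.4
ts=np.array([[212.5,183.75],[278.75,189.25],[275.5,223.75],[209.5,218]])+o # low+x, neck+x, neck-x, low-x
ss={1:(336.25,323),2:(362.5,298.2),3:(421.75,339.5)}
for k,s in ss.items(): print("corner",k,tri(np.array(s)+o,ts[k]))
L=np.array([[-.085,.045],[.085,.045],[.085,-.045],[-.085,-.045]]) # y+ : cradle x ~ -y world -> cradle y ~ +x
def f(q):
    c,s=np.cos(q[2]),np.sin(q[2]);W=np.c_[q[0]+c*L[:,0]-s*L[:,1],q[1]+s*L[:,0]+c*L[:,1],np.full(4,.01)]
    return np.r_[(proj("top",W)-ts).ravel(),*[proj("scene",W[k])[0]-np.array(s)-o for k,s in ss.items()]]
r=least_squares(f,[.56,.2,-1.57]);print("cradle",r.x,r.fun.round(1))
cap=tri((231.8,176.6),(450.2,240.2));print("cap",cap, proj("top",[[*cap[:2],.13]]),proj("scene",[[*cap[:2],.13]]))
# knob of pot and bottle foot prediction
print("foot px",proj("top",[[*cap[:2],0]]),proj("scene",[[*cap[:2],0]]))
th=r.x[2];cx=np.array([np.cos(th),np.sin(th),0]);cy=np.array([-np.sin(th),np.cos(th),0]);ez=np.array([0,0,1.])
g=.064;q0=bot.read_joint_positions()
b=cx*np.cos(np.radians(20))+ez*np.sin(np.radians(20))
foot=np.r_[r.x[:2],0]-.045*cx+.058*ez
for al in(25,35,45):
  a=np.radians(al);tz=cx*np.cos(a)-ez*np.sin(a); 
  a2=a+np.radians(70);tz2=cx*np.cos(a2)-ez*np.sin(a2)
  for sg in(1,-1):
    p=np.r_[cap[:2],g]+tz*.019;ps=foot+b*g+tz2*.019
    print(al,sg,"pick",bot.solve_ik(p,quat(tool(tz,sg*cy))),"back",bot.solve_ik(p-tz*.1,quat(tool(tz,sg*cy))),"place",bot.solve_ik(ps,quat(tool(tz2,sg*cy))))
for n,x in(("pot",(.539,.0765)),("free",(.6583,-.2117))):
  for sg in(1,-1): print(n,sg,bot.solve_ik([*x,.057],quat(tool([0,0,-1],[sg,0,0]))))
E
```

```text
corner 1 [0.5957 0.161  0.008 ]
corner 2 [0.506  0.1715 0.0038]
corner 3 [0.5227 0.3361 0.0038]
cradle [ 0.5596  0.2497 -1.6654] [ 0.1 -1.2 -0.1 -0.3 -0.6  0.1 -1.1 -0.6 -0.3 -0.3 -2.  -1.7  1.9 -0.8]
cap [ 0.4562 -0.2411  0.1283] [[450.2496 240.247 ]] [[231.5819 176.0678]]
foot px [[436.4714 244.2699]] [[238.1851 212.1645]]
25 1 pick [-0.1211  0.7292 -0.6979  0.087  -1.1337  1.5082] back [ 0.0656  0.7141 -0.5218  0.6645 -1.1078  1.936 ] place [ 0.2369  0.5617 -0.2992  0.6814  0.0825  1.9035]
25 -1 pick [-0.1211  0.7292 -0.6979  0.087  -1.1337 -1.6334] back [ 0.0656  0.7141 -0.5218  0.6645 -1.1078 -1.2056] place [ 0.2369  0.5617 -0.2992  0.6814  0.0825 -1.2381]
35 1 pick [-0.1734  0.6322 -0.7165  0.1102 -0.9555  1.4341] back [-0.0022  0.5655 -0.5858  0.5505 -0.9539  1.7309] place [ 0.1561  0.5366 -0.3752  0.5926  0.2534  1.83  ]
35 -1 pick [-0.1734  0.6322 -0.7165  0.1102 -0.9555 -1.7075] back [-0.0022  0.5655 -0.5858  0.5505 -0.9539 -1.4107] place [ 0.1561  0.5366 -0.3752  0.5926  0.2534 -1.3116]
45 1 pick [-0.2405  0.5499 -0.7171  0.1594 -0.7748  1.3659] back [-0.0917  0.4454 -0.6126  0.5157 -0.7854  1.575 ] place [ 0.0749  0.5356 -0.4357  0.5209  0.4297  1.7575]
45 -1 pick [-0.2405  0.5499 -0.7171  0.1594 -0.7748 -1.7757] back [-0.0917  0.4454 -0.6126  0.5157 -0.7854 -1.5666] place [ 0.0749  0.5356 -0.4357  0.5209  0.4297 -1.3841]
pot 1 [ 0.0054  0.4956 -0.4307  0.6445  0.      1.5762]
pot -1 [ 0.0054  0.4956 -0.4307  0.6445  0.     -1.5654]
free 1 [-0.4178  0.7262  0.0107  0.8553  0.      1.153 ]
free -1 [-0.4178  0.7262  0.0107  0.8553  0.     -1.9886]
```

```bash
python3 - <<'E'
from h import *
q=quat(tool([0,0,-1],[1,0,0]))
p=np.array([.5378,.0763]);t=np.array([.6583,-.2117])
bot.move_pose([*p,.22],q); bot.move_linear([*p,.056],speed=.12,until_force=8)
print(bot.read_position(),bot.read_ft_force())
bot.set_gripper(0.0,grasp_force=30);print(bot.read_gripper_width(),bot.read_finger_force(),bot.read_ft_force())
z=bot.read_position()[2]
bot.move_linear([*t,z],speed=.08);print(bot.read_ft_force(),bot.read_position(),bot.read_gripper_width())
bot.set_gripper(1.0);bot.move_linear([*t,.22],speed=.15)
print(bot.read_clock())
bot.move_pose([.45,.0,.3],q)
T=bot.camera("top")[:,:,::-1].copy();S=bot.camera("scene")[:,:,::-1].copy()
cv2.imwrite("pics/t2.png",T);cv2.imwrite("pics/s2.png",S)
cv2.imwrite("pics/comp2.png",np.hstack([cv2.resize(T[110:290,370:510],(400,514)),cv2.resize(S[140:320,140:280],(400,514))]))
E
```

```text
[0.5384 0.0763 0.0567] [ 0.2679  0.586  -0.9797]
0.3406650755724061 29.971785843372345 [-2.9473 -0.0362  5.6524]
[-3.2619  8.5339  6.0272] [ 0.6575 -0.2084  0.0564] 0.3403092863177257
10.9833
```

View pics/comp2.png

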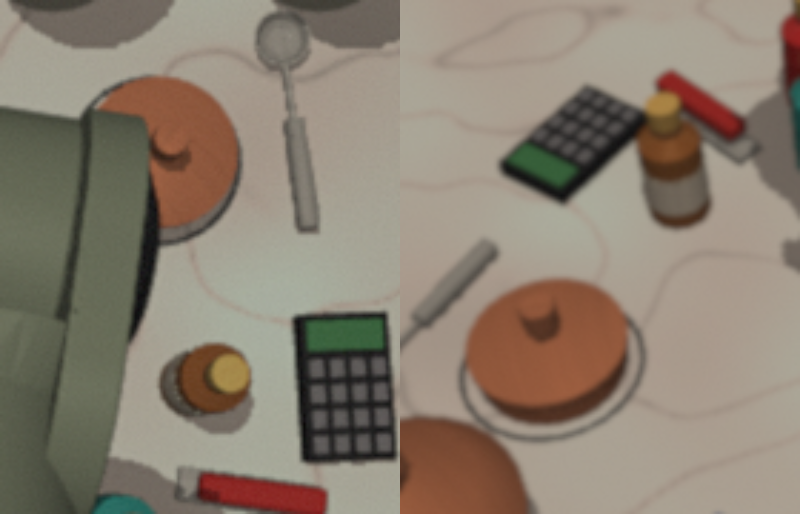

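The pot stands inside the ring: knob at scene (188,248), with the ring visible all round. I'll check this numerically while picking up the bottle.

```bash
cat >> h.py <<'E'
th=-1.6654;cx=np.array([np.cos(th),np.sin(th),0]);cy=np.array([-np.sin(th),np.cos(th),0]);ez=np.array([0,0,1.])
rad=np.radians
def tz(a): return cx*np.cos(rad(a))-ez*np.sin(rad(a))
def tq(a): return quat(tool(tz(a),cy))
AL=36;G=.066;OFF=.021
b=cx*np.cos(rad(20))+ez*np.sin(rad(20))
CR=np.array([.5596,.2497,0]);foot=CR-.045*cx+.058*ez
HOME=foot+b*G+tz(AL+70)*OFF
E
python3 - <<'E'
from h import *
print("knob pred",proj("scene",[[.6575,-.2084,.082]]),proj("top",[[.6575,-.2084,.082]]))
p=np.array([.4562,-.2411,G])+tz(AL)*OFF
bot.move_pose(p-tz(AL)*.15,tq(AL))
print(bot.move_linear(p,speed=.1,until_force=6),bot.read_position()-p)
bot.set_gripper(0,grasp_force=60);print(bot.read_gripper_width(),bot.read_finger_force(),bot.read_ft_force())
bot.move_linear(p+ez*.15,speed=.12);print(bot.read_ft_force(),bot.read_gripper_width(),bot.read_clock())
T=bot.camera("top")[:,:,::-1].copy();S=bot.camera("scene")[:,:,::-1].copy()
cv2.imwrite("pics/comp3.png",np.hstack([T[100:360,280:520],S[80:340,140:380]]).repeat(1,0))
E
```

```text
knob pred [[187.6681 246.359 ]] [[429.6253 157.6297]]
False [0.0003 0.0002 0.0003]
0.6649400127541265 64.55585092306137 [0.2955 1.2826 3.6664]
[ 0.6819  1.27   -4.3558] 0.6582999108248054 16.575
```

View pics/comp3.png

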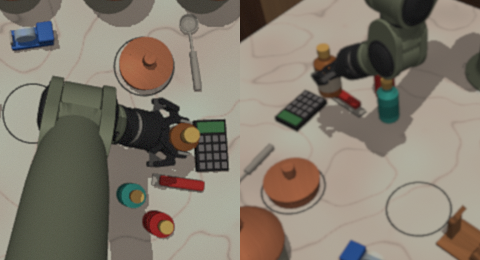

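The bottle is held upright and lifted, with its cap at comp (323,48), and the pot is in the ring. Next is the placing.

```bash
python3 - <<'E'
from h import *
bot.move_pose(HOME+ez*.10,tq(AL+70))
bot.move_linear(HOME+ez*.035+b*.002,speed=.08)
print(bot.read_ft_force(),bot.read_clock(),bot.read_gripper_width())
T=bot.camera("top")[:,:,::-1].copy();S=bot.camera("scene")[:,:,::-1].copy()
for z in(.035,): 
  print([proj(c,[foot+ez*z+b*.002,foot+ez*z+b*.132]).round(1).tolist() for c in("top","scene")])
cv2.imwrite("pics/comp4.png",cv2.resize(np.hstack([T[140:270,190:320],S[240:370,310:440]]),(800,400),interpolation=2))
E
```

```text
[ 0.302  -0.5224 -3.5882] 19.4083 0.6582762347540675
[[[218.0, 195.1], [266.7, 196.8]], [[399.6, 321.0], [352.6, 276.7]]]
```

View pics/comp4.png

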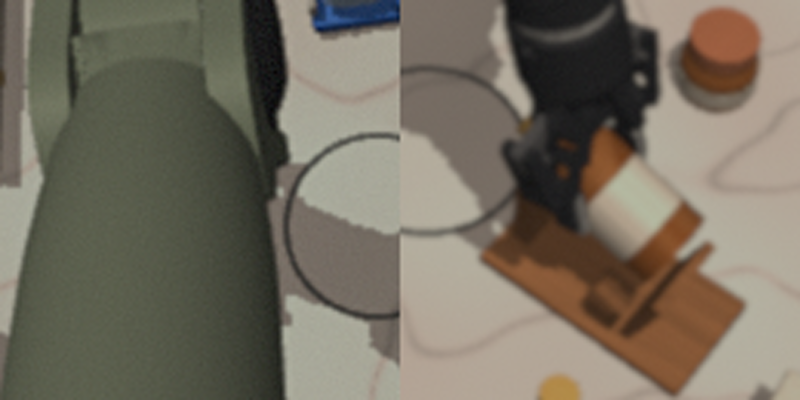

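The bottle hangs aligned above the saddle. Its foot is at comp (677,240), where it was predicted, and the cap is toward the fork.

```bash
python3 - <<'E'
from h import *
print(bot.move_linear(HOME-ez*.004+b*.001,speed=.03,until_force=6),bot.read_position()-HOME,bot.read_ft_force(),bot.read_clock())
S=bot.camera("scene")[:,:,::-1].copy()
cv2.imwrite("pics/comp5.png",cv2.resize(S[240:370,310:440],(500,500),interpolation=2))
print(proj("scene",[foot,foot+b*.13]))
E
```

```text
True [-0.0003 -0.0009  0.0006] [0.6374 1.1566 4.191 ] 20.5667
[[398.4158 330.5677]
 [352.6044 287.1652]]
```

View pics/comp5.png

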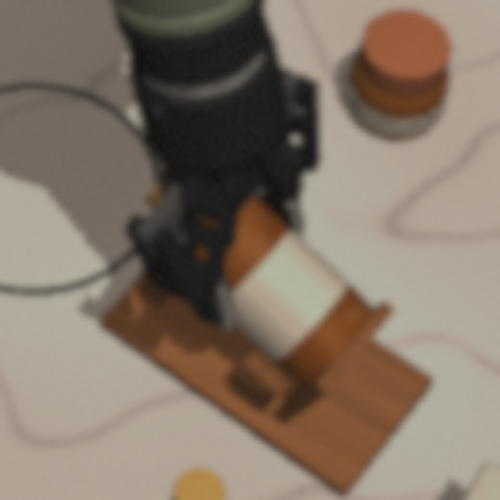

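The bottle touched down within 1 mm of the expected home height, lying in the saddle with its foot at the stop, comp (345,335). I'll release slowly, back off and look.

```bash
python3 - <<'E'
from h import *
for o in(.72,.8,1.0): bot.set_gripper(o)
bot.wait(.2)
a=bot.read_position();bot.move_linear(np.array(a)-tz(AL+70)*.13,speed=.12)
bot.move_pose([.3,-.2,.35],quat(tool([0,0,-1],[1,0,0])))
T=bot.camera("top")[:,:,::-1].copy();S=bot.camera("scene")[:,:,::-1].copy()
print(bot.read_clock(),[proj(c,[foot,foot+b*.13]).round(1).tolist() for c in("top","scene")])
cv2.imwrite("pics/t6.png",T);cv2.imwrite("pics/s6.png",S)
cv2.imwrite("pics/comp6.png",cv2.resize(np.hstack([T[150:250,200:300],S[260:360,320:420]]),(800,400),interpolation=2))
E
```

```text
24.7417 [[[221.0, 197.7], [268.1, 199.4]], [[398.4, 330.6], [352.6, 287.2]]]
```

View pics/comp6.png

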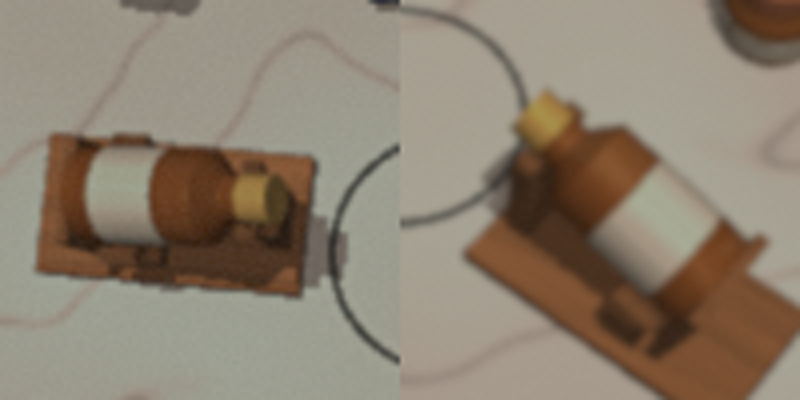

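The bottle lies home: cap at top comp (275,198) against a predicted (272,198), neck in the fork and foot at the stop. I'll run one numeric check on the pot, then hand in.

```bash
python3 - <<'E'
from h import *
T=cv2.imread("pics/t6.png");x,y,w,h=385,120,80,85
hs=cv2.cvtColor(T[y:y+h,x:x+w],40)
m=((hs[...,0]<14)&(hs[...,1]>110)&(hs[...,2]>60)).astype(np.uint8);m=cv2.morphologyEx(m,2,np.ones((3,3)))
ct=max(cv2.findContours(m,0,1)[0],key=cv2.contourArea).reshape(-1,2)+[x,y]
p=plane("top",cv2.convexHull(ct.astype(np.int32)).reshape(-1,2),.034)
f=lambda q:np.hypot(p[:,0]-q[0],p[:,1]-q[1])-q[2]
r=least_squares(f,[*p.mean(0),.067],loss="soft_l1",f_scale=.002);d=np.hypot(*(r.x[:2]-[.6583,-.2117]))
print(r.x,abs(r.fun).mean(),d)
if d<.009: print(bot.close_job())
E
```

```text
[ 0.6568 -0.2086  0.0665] 0.0006623561574559803 0.003429639412963244
the job is handed in; nothing more can be done
None
```

I handed the job in at about 25 s on the robot's clock: the pot stands about 3 mm from the centre of the formerly empty ring, the bottle lies in the cradle (neck in the fork, foot at the stop), and both are released; the judge's verdict was not shown.

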